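# Push the level wedge under the short foot of a rocking gauge stand

### The job

The gauge stand on the bench rocks because one of its four feet is too short. With your fingertips push the aluminium wedge along the table, thin end first, under that short foot until the stand is level and no longer rocks, and stop there rather than jacking it over the other way; leave the wedge in place and take your hand away. Only push the wedge: do not lift it, do not push or shift the stand itself, and leave the other things on the bench where they are.

Things in the scene. Friction and masses are not known exactly. Their poses are not given: they have to be found in the camera images.
- wedge: Aluminium wedge, loose, flat on the table: 120 mm long, 70 wide, 160 g. Its top is one straight ramp from 20 mm high at the upright back face (x = -60 mm) to 2 mm at the thin end (x = +60 mm), slope 0.15. Origin: centre of the underside; x points to the thin end, which roughly faces the short foot.
- wedge_back (a point): Middle of the wedge's upright back face (70 mm wide, 20 high), 10 mm above the table: the face to push on. Pushing takes about 3 to 15 N; the wedge stays where it is left.
- stand: Gauge stand, loose, 1.7 kg, 260 mm high: black column with round gauge head on a cross base of two bars (215 mm long, 30 wide, 38 to 54 mm above the table), a ball foot under each bar end 95 mm from the centre. At the start it leans 0.083 rad onto the short foot. Origin: column axis at the level of the three good feet; z up the column, vertical when level; x from the short foot to the opposite one.
- short_foot (a point): Centre of the short foot's black ball (32 mm diameter), under the bar that carries a grey block (top 88 mm up, 22 to 73 mm from the column axis). This foot is 8 mm short. It climbs the ramp; the stand is level with the ball's centre 24 mm up, when the wedge's back face is about 80 mm from it along the wedge; at 97 mm it still leans, at 60 mm it is jacked too high or pushed away.
- far_foot (a point): Centre of the ball of the foot opposite the short one, 190 mm from it: 24 mm above the table while the stand leans, 16 mm when it is down on the table and the stand is level.
- tape_roll: Bystander, not to be disturbed: a roll of pale paper tape lying flat, 84 mm across, 24 mm high. Origin: centre of its underside.
- flange: Bystander, not to be disturbed: a black steel double-flanged bush, 72 mm across, 56 mm high. Origin: centre of its underside.
- flat_bar: Bystander, not to be disturbed: a plain flat steel bar, 110 x 32 x 12 mm, the same thickness all along (not the wedge). Origin: centre of its underside.
- spray_can: Bystander, not to be disturbed: a white spray can, 60 mm across, 170 mm high. Origin: centre of its underside.
- oil_bottle: Bystander, not to be disturbed: an orange plastic bottle with a black cap, 52 mm across, 140 mm high. Origin: centre of its underside.
- wrench: Bystander, not to be disturbed: a wrench lying on the table.
- brick: Bystander, not to be disturbed: a brown cork-like block, 100 x 200 x 60 mm. Origin: centre of its underside.

How it is judged:
By the outcome, as a careful person would: the job done as asked, in the order asked, and still so for the second after the job is handed in, with the robot touching nothing.
It also fails if it takes over 42 s, if anything falls off the work surface, if the arm or the gripper's body presses on something with over 40 N, if the wrist force passes 120 N, or if a joint passes its speed limit or range.

### The arm

A 6-joint arm with a two-finger parallel gripper is mounted at the origin on the work surface. World frame = base frame: x ahead of the robot, y to its left, z up, the work surface at z = 0. Lengths are in mm, angles in degrees, forces in N, time in s.
With the tool pointing down it reaches from about 300 to 850 mm from the base axis. Payload 4.2 kg.
Tool frame: the origin (TCP) lies at the centre of the arm's flange, where the gripper is bolted on; the fingertips stand 191 mm ahead of it and the grasp point (between the pads) lies 172 mm ahead of it; z points along the fingers, x is the direction in which the jaws open and shut, and the axes are right-handed (so a half turn about z gives the same grasp; the last joint's range is limited). The gripper opens to 91 mm and grips with 3 to 60 N. Pads are 32 mm wide; open, the fingers measure 118 mm over their backs; the gripper's body (76 mm by 178 mm) begins 60 mm behind the grasp point.
Start: joints at [67.38, 18.312, 89.639, -0, 72.044, -1.146], TCP at [210.496, 535.083, 404.776] pointing down, gripper open.
Joint ranges: [-177.97, 177.97], [-48.28, 115.42], [12.27, 149.76], [-77.06, 257.06], [2.81, 150.46], [-146.56, 146.56]. Speed limits (degrees/s): [147.25, 147.25, 180, 180, 180, 180].

### API

Orientations are given as [roll, pitch, yaw] about the fixed x, y, z axes, in that order (R = Rz(yaw) Ry(pitch) Rx(roll)).
In Python, from workcell import telemetry, imaging, env gives the robot as it stands. The module is installed in compiled form; this text tells all that it offers.
- The arm moves only by the tool jog_arm, never from a script. Its argument "series" is a list of rows, each a list of 3 entries, a list of its own where there are three numbers: the shift along the world's x, y, z in mm, then the turn, a rotation vector about the world's x, y, z in rad, then the opening, from 0 (shut) to 1 (fully open). In form: [[[x, y, z], [ax, ay, az], jaw], ...]. A call has exactly 5 rows; each row is the pose to reach, as a shift and turn from the pose measured when the call began; what a row does not reach only later rows make up. A row lasts 1/12 s, in which the tool goes at most 41.7 mm and 7.16 degrees, less where a joint would pass 70% of its speed; a pose out of reach is approached as far as the arm can. A call with a gripper value outside its range is refused whole. The fingers move at their own pace and stop on an object; "squeeze" is the grip in N (left out, the last holds). Time passes only in rows, so rows that repeat a pose let the fingers close, or fill a call up. It gives the time, the measured TCP pose, the force and the opening at its end, in the units of the state.
- telemetry.state(): the state, without advancing time (a new reading comes with each control period).
- imaging.grab_frame(name): name is "scene" or "top"; returns a dict with "pixels" (480x640x3 uint8, red, green, blue), "fov_y" (degrees; the focal length in pixels is half the picture's height over the tangent of half this angle, whatever the lens; pixels are square), "cx", "cy" (the principal point, pixels), "R" (3x3) and "t" (3): a world point X has camera coordinates R X + t. Camera axes: x right, y down, z forward; pixel columns grow to the right and rows downward; lengths in mm; the calibration is good to about 2 mm. A picture is of the moment at which its call begins. There is no depth.
- env.job_done(): hands the job in, once; it reports no verdict.
The state is a dict: "time_s": time; "qpos": joint angles; "qvel": joint speeds; "effort": joint torques, N m; "ee_pos": TCP position; "ee_rot": TCP orientation; "force": force on the tool from outside, world axes, zero at the start; "torque": the same for the moment, N m; "gripper_width": finger opening in mm.
Only numpy, scipy, OpenCV 4.12 (cv2) and the standard library are available. Lean on these libraries where they do the work, as an engineer would, in place of code of your own. Each camera call takes 0.05 s, during which the arm holds its last target.

## Working session

There is one attempt and no reset: what is moved stays moved. The work goes in short steps, Python scripts to look and compute and a tool call to move; the robot and the scene stay as the last step left them, time stands still between calls to the robot, and variables do not carry over. Pictures are saved under pics/ and viewed, and the job is handed in when it is done.

Besides the shell and the picture viewer there is one more tool, called after "Call:" as name(argument=value, ...), one argument or row to a line, values as JSON. jog_arm: Moves the arm, as the interface text tells. Its arguments: {"type":"object","properties":{"series":{"type":"array"},"squeeze":{"type":"number"}},"required":["series"]}

```bash
mkdir -p pics; python3 - <<'E'
from workcell import telemetry, imaging
import cv2
print(telemetry.state())
for n in("scene","top"):
    f=imaging.grab_frame(n); cv2.imwrite(f"pics/{n}0.png",f["pixels"][:,:,::-1])
    print(n,f["fov_y"],f["cx"],f["cy"],f["R"],f["t"])
E
```

```text
{'time_s': 0.0, 'qpos': array([ 6.73803414e+01,  1.83504343e+01,  8.97057378e+01,  3.81046935e-05,
        7.20429332e+01, -1.14617257e+00]), 'qvel': array([ 0.01142978,  0.01914164, -0.05040283,  0.04553654, -0.00679698,
       -0.13788752]), 'effort': array([ 1.98795322e-03, -4.12480187e+01, -2.31980073e+01,  7.28950510e-02,
        4.59546433e-02, -1.35518185e-04]), 'ee_pos': array([210.42798852, 534.93279231, 403.93661378]), 'ee_rot': array([-1.79997981e+02,  9.90847578e-02,  6.85265039e+01]), 'force': array([ 0.39646003, -0.29765242,  0.32831786]), 'torque': array([ 0.01845769,  0.04412546, -0.033381  ]), 'gripper_width': 91.26300965134499}
scene 50.75253671190621 317.40840538112616 241.65613657303163 [[-0.63183841  0.77499477 -0.01278029]
 [ 0.64957088  0.52044262 -0.55425369]
 [-0.4228923  -0.35850047 -0.83224967]] [ 388.43858954 -307.33291162 1773.64485518]
top 56.155750871376526 321.86202228977925 230.37899115508355 [[-1.86561490e-03 -9.99997823e-01  9.34702701e-04]
 [-9.96723350e-01  1.78391974e-03 -8.08664358e-02]
 [ 8.08645923e-02 -1.08250564e-03 -9.96724509e-01]] [ -75.45501018  566.36081857 1110.97615542]
```

View pics/scene0.png

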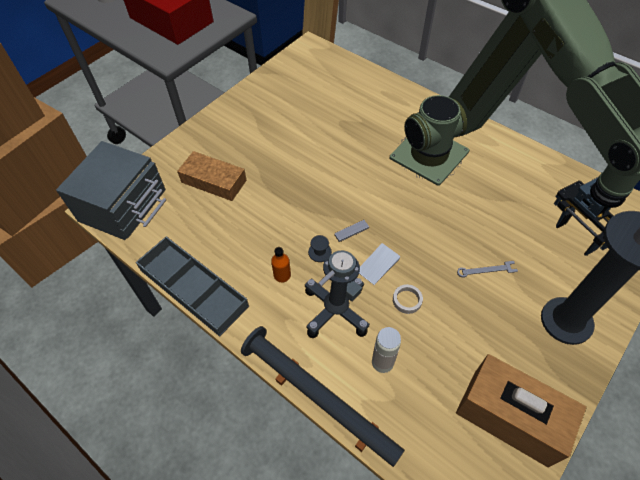

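View pics/top0.png

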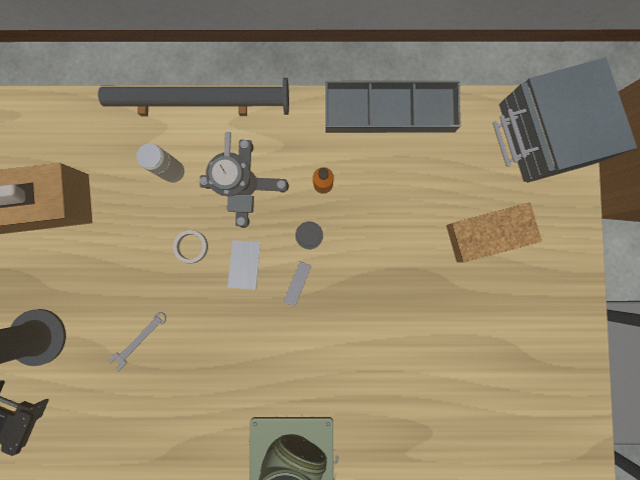

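The wedge is the pale quad at about (244,265) in the top view. The short foot's bar end is at about (242,221), next to the grey block. The flat bar is at (298,284), the tape at (190,246) and the flange at (309,235). I'll zoom in next.

```bash
python3 - <<'E'
import cv2
a=cv2.imread("pics/top0.png")[120:310,150:340]; cv2.imwrite("pics/topz.png",cv2.resize(a,(600,600),interpolation=cv2.INTER_CUBIC)) 
a=cv2.imread("pics/scene0.png")[220:350,290:430]; cv2.imwrite("pics/scz.png",cv2.resize(a,None,fx=4.5,fy=4.5,interpolation=cv2.INTER_CUBIC))
E
```

```text
(no output)
```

View pics/topz.png

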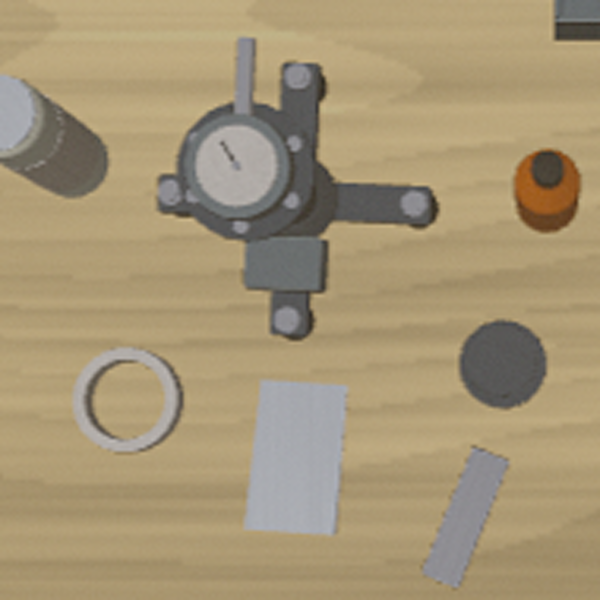

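View pics/scz.png

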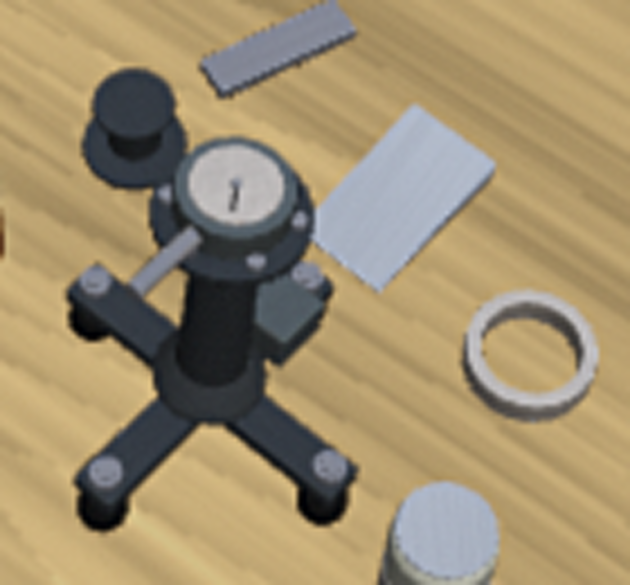

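```bash
cat > h.py <<'E'
import numpy as np, cv2
from workcell import telemetry, imaging
def cam(f):
    return (240/np.tan(np.radians(f["fov_y"])/2),f["cx"],f["cy"],np.array(f["R"]),np.array(f["t"]))
def ray(f,u,v,z):
    F,cx,cy,R,t=cam(f); c=-R.T@t; d=R.T@np.array([(u-cx)/F,(v-cy)/F,1]); return c+d*(z-c[2])/d[2]
def proj(f,X):
    F,cx,cy,R,t=cam(f); p=R@np.array(X)+t; return np.array([cx+F*p[0]/p[2],cy+F*p[1]/p[2]])
def wedge(f,near=None):
    im=f["pixels"].astype(int); hsv=cv2.cvtColor(f["pixels"],cv2.COLOR_RGB2HSV)
    m=((im[:,:,2]>=im[:,:,0]-2)&(im.sum(2)>400)).astype(np.uint8)
    cs,_=cv2.findContours(m,cv2.RETR_EXTERNAL,cv2.CHAIN_APPROX_NONE)
    out=[]
    for c in cs:
        a=cv2.contourArea(c)
        if a>80: out.append((a,cv2.minAreaRect(c),cv2.approxPolyDP(c,0.04*cv2.arcLength(c,True),True)[:,0]))
    return out
def screws(f,box):
    x0,y0,x1,y1=box; im=f["pixels"].astype(int)
    m=((im[:,:,2]>=im[:,:,0]-2)&(im.sum(2)>330)).astype(np.uint8)[y0:y1,x0:x1]
    n,l,s,c=cv2.connectedComponentsWithStats(m)
    return [(s[i,4],(c[i]+[x0,y0]).round(1)) for i in range(1,n) if s[i,4]>8]
E
python3 - <<'E'
from h import *
for n,box in(("top",(190,130,300,235)),("scene",(300,240,380,345))):
    f=imaging.grab_frame(n); print(n,-np.array(f["R"]).T@f["t"])
    for a,r,p in wedge(f):
        if 150<p[:,0].mean()<420: print(a,r,p.tolist())
    for s in screws(f,box): print("screw",s, ray(f,*s[1],57).round(0)[:2],ray(f,*s[1],49).round(0)[:2])
E
```

```text
top [ 474.52564874  -75.26255021 1153.20727127]
432.5 ((296.9106140136719, 283.4407043457031), (11.274846076965332, 42.5330924987793), 22.249025344848633) [[300, 262], [285, 298], [294, 305], [310, 266]]
1205.5 ((243.39410400390625, 264.37646484375), (27.84082794189453, 47.1683464050293), 4.39870548248291) [[233, 241], [228, 286], [255, 288], [259, 243]]
screw (np.int32(381), array([224.5, 166. ])) [724. 164.] [725. 166.]
screw (np.int32(54), array([243.7, 143.7])) [780. 117.] [782. 119.]
screw (np.int32(17), array([242.8, 165.1])) [726. 119.] [728. 120.]
screw (np.int32(45), array([203.6, 180.5])) [687. 215.] [689. 217.]
screw (np.int32(19), array([242.2, 183.2])) [680. 120.] [682. 121.]
screw (np.int32(56), array([280.6, 184. ])) [678.  25.] [680.  26.]
screw (np.int32(17), array([225.9, 191.4])) [660. 160.] [661. 161.]
screw (np.int32(20), array([244.2, 196.4])) [648. 114.] [649. 116.]
screw (np.int32(17), array([245.9, 206.7])) [622. 110.] [623. 111.]
screw (np.int32(13), array([237.4, 208.1])) [619. 131.] [620. 132.]
screw (np.int32(55), array([240.4, 220.7])) [588. 123.] [588. 
[... 844 characters left out ...]
47, 37], [350, 32]]
screw (np.int32(473), array([371.5, 267. ])) [529. 131.] [524. 129.]
screw (np.int32(32), array([342.6, 254.1])) [546.  40.] [542.  37.]
screw (np.int32(11), array([341.8, 260.3])) [564.  51.] [560.  48.]
screw (np.int32(11), array([348.7, 267. ])) [570.  80.] [566.  78.]
screw (np.int32(71), array([326. , 277.7])) [638.  52.] [635.  49.]
screw (np.int32(30), array([310.6, 281.6])) [675.  25.] [672.  22.]
screw (np.int32(28), array([358.1, 280.8])) [589. 129.] [585. 126.]
screw (np.int32(37), array([362.9, 322.9])) [685. 216.] [682. 214.]
screw (np.int32(38), array([313. , 324.5])) [773. 114.] [770. 112.]
screw (np.int32(22), array([378.4, 337.2])) [692. 272.] [689. 270.]
```

```bash
cat >> h.py <<'E'
def wedgepose(f,c4,ref=None):
    # c4 image corners; order by world x: two small x = back (z20), two large = thin (z2)
    P=[]
    w=sorted([(ray(f,u,v,10),u,v) for u,v in c4],key=lambda k:k[0][0])
    b=sorted([ray(f,u,v,20)[:2] for _,u,v in w[:2]],key=lambda p:p[1]); t=sorted([ray(f,u,v,2)[:2] for _,u,v in w[2:]],key=lambda p:p[1])
    mb=sum(b)/2; mt=sum(t)/2; d=mt-mb
    print("corners",np.round(b+t,0).tolist(),"len",np.linalg.norm(d).round(1),"wid",np.linalg.norm(b[1]-b[0]).round(1),np.linalg.norm(t[1]-t[0]).round(1))
    s=(b[1]-b[0])+(t[1]-t[0])
    print("centre",((mb+mt)/2).round(1),"yaw long",np.degrees(np.arctan2(d[1],d[0])).round(2),"yaw sides",np.degrees(np.arctan2(-s[0],s[1])).round(2),"back mid",mb.round(1),"thin",mt.round(1))
E
python3 - <<'E'
from h import *
for n in("top","scene"):
    f=imaging.grab_frame(n)
    for a,r,p in wedge(f):
        c=r[0]
        if (n=="top" and abs(c[0]-243)<8 and abs(c[1]-264)<8) or (n=="scene" and abs(c[0]-378)<6 and abs(c[1]-263)<6):
            print(n); wedgepose(f,p+0.0); wedgepose(f,cv2.boxPoints(r))
E
```

```text
top
corners [[422.0, 91.0], [427.0, 159.0], [536.0, 85.0], [541.0, 151.0]] len 113.9 wid 67.8 66.9
centre [481.6 121.3] yaw long -3.48 yaw sides -4.41 back mid [424.7 124.8] thin [538.4 117.9]
corners [[420.0, 90.0], [425.0, 159.0], [539.0, 84.0], [544.0, 156.0]] len 118.9 wid 69.7 71.4
centre [481.9 122.2] yaw long -2.21 yaw sides -4.49 back mid [422.5 124.5] thin [541.3 119.9]
scene
corners [[421.0, 100.0], [429.0, 165.0], [521.0, 89.0], [542.0, 155.0]] len 107.0 wid 64.8 69.9
centre [478.2 127.2] yaw long -5.6 yaw sides -12.63 back mid [425.  132.4] thin [531.5 122. ]
corners [[412.0, 94.0], [426.0, 165.0], [536.0, 87.0], [547.0, 156.0]] len 122.6 wid 71.8 69.9
centre [480.4 125.3] yaw long -3.84 yaw sides -10.14 back mid [419.2 129.4] thin [541.6 121.2]
```

Call:
jog_arm(
  series=[
    [[16,-37,0],[0,0,0.1],0.4],
    [[32,-74,0],[0,0,0.2],0.4],
    [[48,-111,0],[0,0,0.3],0.4],
    [[64,-148,0],[0,0,0.3],0.4],
    [[80,-185,0],[0,0,0.3],0.4],
  ],
  squeeze=20,
)

```text
time_s: 0.72
ee_pos: [290.7, 348.3, 404.4]
ee_rot: [180.0, 0.0, 85.8]
force: [0.7, 0.4, 0.4]
gripper_width: 60.7
```

```bash
cat >> h.py <<'E'
def sides(f,cx,cy,xb,L=120):
    """fit long edges in world: rays cast at ramp height"""
    im=f["pixels"].astype(int); m=((im[:,:,2]>=im[:,:,0]-2)&(im.sum(2)>400)).astype(np.uint8)
    n,l=cv2.connectedComponents(m); k=l[int(cy),int(cx)]; m=l==k
    rows=np.where(m.any(1))[0]; print("rows",rows[0],rows[-1])
    A=[];B=[]
    for v in rows[4:-4]:
        c=np.where(m[v])[0]; z=10
        for _ in range(3): z=np.clip(20-.15*(ray(f,c.mean(),v,z)[0]-xb),2,20)
        A.append(ray(f,c[0]-.5,v,z)[:2]); B.append(ray(f,c[-1]+.5,v,z)[:2])
    for E in(A,B):
        E=np.array(E); p=np.polyfit(E[:,0],E[:,1],1); print("yaw",np.degrees(np.arctan(p[0])).round(2),"y at back",np.polyval(p,xb).round(1))
    u=m[:,:].nonzero()
    mid=int(cx); c=np.where(m[:,mid])[0]
    print("mid col rows",c[0],c[-1],"thin",ray(f,mid,c[0]-.5,2).round(1),"back",ray(f,mid,c[-1]+.5,20).round(1))
E
python3 - <<'E'
from h import *
f=imaging.grab_frame("top"); sides(f,244,265,422)
E
```

```text
rows 241 288
yaw -4.01 y at back 160.2
yaw -2.46 y at back 89.4
mid col rows 241 287 thin [542.3 123.    2. ] back [423.5 118.5  20. ]
```

Call:
jog_arm(
  series=[
    [[16,-37,0],[0,0,0.015],0.4],
    [[32,-74,0],[0,0,0.015],0.4],
    [[48,-111,0],[0,0,0.015],0.4],
    [[64,-148,0],[0,0,0.015],0.4],
    [[80,-185,0],[0,0,0.015],0.4],
  ],
)

```text
time_s: 1.18
ee_pos: [372.2, 156.7, 404.7]
ee_rot: [179.8, 0.4, 86.5]
force: [1.2, 0.3, -0.3]
gripper_width: 36.6
```

Call:
jog_arm(
  series=[
    [[14,-36,-15],[0,0,0],0.4],
    [[14,-36,-50],[0,0,0],0.4],
    [[14,-36,-85],[0,0,0],0.4],
    [[14,-36,-120],[0,0,0],0.4],
    [[14,-36,-140],[0,0,0],0.4],
  ],
)

```text
time_s: 1.6
ee_pos: [385.2, 120.0, 262.0]
ee_rot: [-179.9, 0.5, 86.4]
force: [0.0, 1.9, -0.4]
gripper_width: 36.3
```

```bash
python3 - <<'E'
from h import *
s=telemetry.state(); print(s["ee_pos"],s["ee_rot"],s["gripper_width"],s["force"])
f=imaging.grab_frame("scene"); a=f["pixels"][120:350,250:480,::-1]; cv2.imwrite("pics/s1.png",cv2.resize(a,(600,600),interpolation=cv2.INTER_CUBIC))
E
```

```text
[385.1749147  119.97059473 261.97958483] [-179.94326837    0.46021967   86.38844905] 36.344942269681866 [ 0.02380338  1.87895803 -0.38699427]
```

View pics/s1.png

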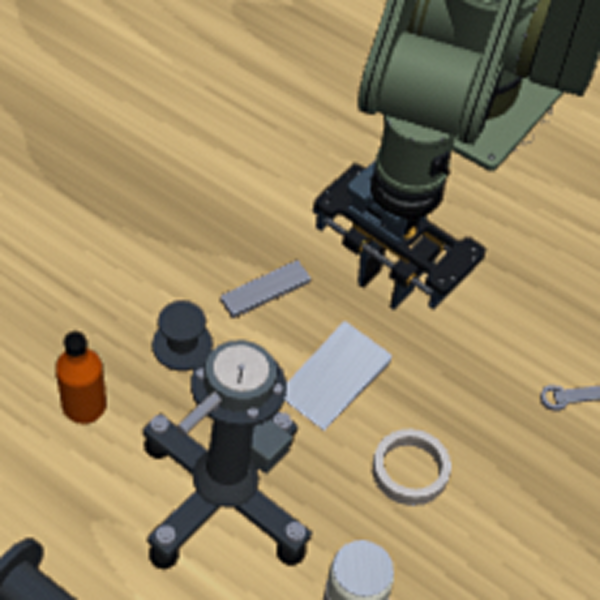

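The jaw is behind the wedge's thick end, with the fingers side by side across it and the body clear of everything. Next I lower it and move up to the back face.

Call:
jog_arm(
  series=[
    [[-3,7,-20],[0,0,0],0.4],
    [[-3,7,-42],[0,0,0],0.4],
    [[-3,7,-56],[0,0,0],0.4],
    [[-3,7,-61],[0,0,0],0.4],
    [[-3,7,-61],[0,0,0],0.4],
  ],
)

```text
time_s: 2.07
ee_pos: [381.5, 127.2, 198.6]
ee_rot: [-179.6, 0.6, 86.4]
force: [-0.9, -0.1, 0.4]
gripper_width: 36.7
```

Call:
jog_arm(
  series=[
    [[4,0,0],[0,0,0],0.4],
    [[8,-0.5,0],[0,0,0],0.4],
    [[12,-0.5,0],[0,0,0],0.4],
    [[15,-1,0],[0,0,0],0.4],
    [[18,-1,0],[0,0,0],0.4],
  ],
)

```text
time_s: 2.48
ee_pos: [400.2, 126.2, 199.1]
ee_rot: [-179.6, 0.6, 86.4]
force: [-0.2, 0.3, 1.5]
gripper_width: 36.3
```

Call:
jog_arm(
  series=[
    [[3,0,0],[0,0,0],0.4],
    [[6,-0.5,0],[0,0,0],0.4],
    [[9,-0.5,0],[0,0,0],0.4],
    [[12,-1,0],[0,0,0],0.4],
    [[15,-1,0],[0,0,0],0.4],
  ],
)

```text
time_s: 2.9
ee_pos: [415.2, 125.0, 199.0]
ee_rot: [-179.6, 0.6, 86.4]
force: [-1.0, 0.0, 0.8]
gripper_width: 36.7
```

```bash
python3 - <<'E'
from h import *
s=telemetry.state(); print(s["ee_pos"],s["ee_rot"],s["gripper_width"],s["force"])
for n in("top","scene"):
    f=imaging.grab_frame(n); a=f["pixels"][:,:,::-1]
    a=a[120:310,150:340] if n=="top" else a[190:350,290:450]
    cv2.imwrite(f"pics/{n}2.png",cv2.resize(a,(600,600),interpolation=cv2.INTER_CUBIC))
E
```

```text
[415.22360845 125.03690058 199.04614813] [-179.59664511    0.58469006   86.41966667] 36.71298796493793 [-1.02711091  0.01735426  0.8453921 ]
```

View pics/top2.png

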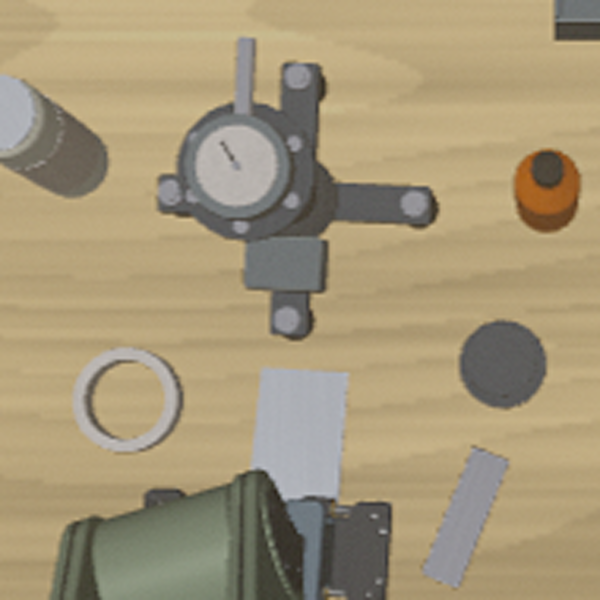

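View pics/scene2.png

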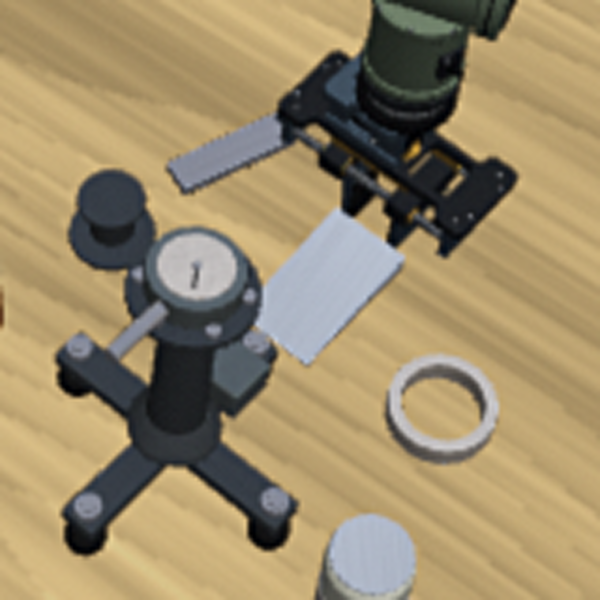

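The thin end has moved about 8 mm, so the fingers touch the back face and the wedge is tracking straight. By my estimate the stand is level at TCP x ≈ 494.

Call:
jog_arm(
  series=[
    [[4,0,2],[0,0,0],0.4],
    [[8,-0.5,2],[0,0,0],0.4],
    [[12,-0.5,2],[0,0,0],0.4],
    [[16,-1,2],[0,0,0],0.4],
    [[20,-1,2],[0,0,0],0.4],
  ],
)

```text
time_s: 3.42
ee_pos: [436.2, 124.1, 201.2]
ee_rot: [-179.7, 0.6, 86.4]
force: [-1.1, -0.0, 1.7]
gripper_width: 36.3
```

Call:
jog_arm(
  series=[
    [[3,0,0],[0,0,0],0.4],
    [[6,-0.5,0],[0,0,0],0.4],
    [[9,-0.5,0],[0,0,0],0.4],
    [[12,-1,0],[0,0,0],0.4],
    [[15,-1,0],[0,0,0],0.4],
  ],
)

```text
time_s: 3.83
ee_pos: [449.0, 122.9, 200.6]
ee_rot: [-179.2, 0.7, 86.4]
force: [-11.3, 2.3, 7.1]
gripper_width: 36.2
```

Call:
jog_arm(
  series=[
    [[3,0,0],[0,0,0],0.4],
    [[6,-0.5,0],[0,0,0],0.4],
    [[9,-0.5,0],[0,0,0],0.4],
    [[12,-1,0],[0,0,0],0.4],
    [[15,-1,0],[0,0,0],0.4],
  ],
)

```text
time_s: 4.25
ee_pos: [461.9, 121.6, 199.9]
ee_rot: [-178.7, 0.8, 86.4]
force: [-7.0, -0.9, 3.2]
gripper_width: 36.4
```

Call:
jog_arm(
  series=[
    [[2,0,0],[0,0,0],0.4],
    [[4,0,0],[0,0,0],0.4],
    [[6,-0.5,0],[0,0,0],0.4],
    [[8,-0.5,0],[0,0,0],0.4],
    [[8,-0.5,0],[0,0,0],0.4],
  ],
)

```text
time_s: 4.67
ee_pos: [468.6, 120.8, 199.5]
ee_rot: [-178.4, 0.8, 86.4]
force: [-6.7, 0.2, 3.3]
gripper_width: 36.3
```

```bash
cat > look.py <<'E'
from h import *
import sys
k=sys.argv[1]
s=telemetry.state(); print(s["time_s"],s["ee_pos"].round(1),s["ee_rot"].round(1),s["gripper_width"],s["force"].round(1))
for n in("top","scene"):
    f=imaging.grab_frame(n); a=f["pixels"][:,:,::-1]
    cv2.imwrite(f"pics/{n}_full{k}.png",a)
    for q in screws(f,(190,130,300,235) if n=="top" else (300,240,380,345)):
        if n=="top" and q[0]>40 or n=="scene": print(n,q)
    a=a[120:310,150:340] if n=="top" else a[230:350,290:410]
    cv2.imwrite(f"pics/{n}{k}.png",cv2.resize(a,(600,600),interpolation=cv2.INTER_CUBIC))
E
python3 look.py 3
```

```text
4.6667 [468.6 120.8 199.5] [-178.4    0.8   86.4] 36.26167261607618 [-6.7  0.2  3.3]
top (np.int32(444), array([222.1, 164.4]))
top (np.int32(55), array([244. , 143.1]))
top (np.int32(58), array([280.7, 183. ]))
top (np.int32(369), array([239.1, 201.2]))
top (np.int32(61), array([239.7, 219.8]))
top (np.int32(329), array([249. , 227.8]))
scene (np.int32(62), array([339.5, 261.5]))
scene (np.int32(607), array([367.7, 273.9]))
scene (np.int32(10), array([339.8, 262.6]))
scene (np.int32(9), array([353.9, 270.3]))
scene (np.int32(74), array([323.5, 280.6]))
scene (np.int32(33), array([310.4, 282.5]))
scene (np.int32(35), array([362.6, 323.6]))
scene (np.int32(40), array([312.2, 325.7]))
scene (np.int32(23), array([378.3, 337.3]))
```

View pics/top3.png

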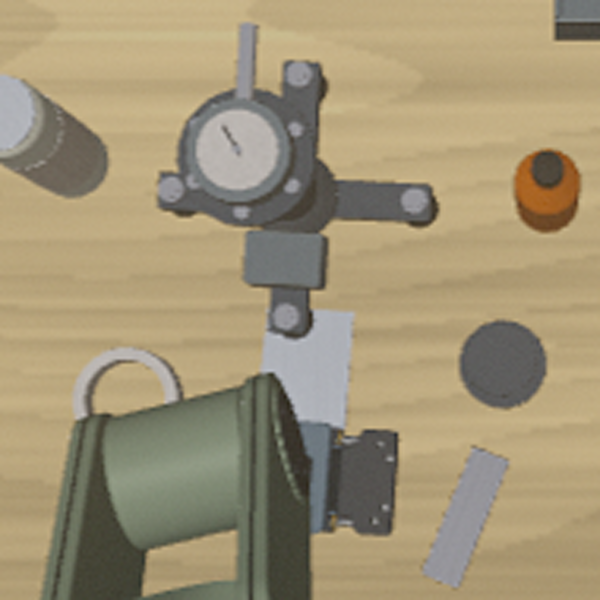

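View pics/scene3.png

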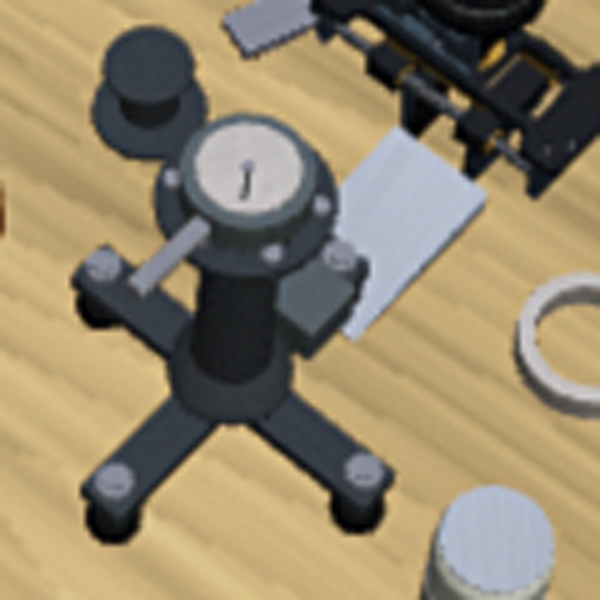

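The foot is now on the ramp and the stand is partly raised. I'll track the lean from the dial centroid, which should shift about 0.083·h in total, and check for sliding with the side-foot screws.

```bash
cat > tilt.py <<'E'
from h import *
import sys
def dial(rgb,n):
    im=rgb.astype(int); u0,v0=(225,168) if n=="top" else (340,262)
    R=22 if n=="top" else 22
    sub=im[v0-R:v0+R,u0-R:u0+R]
    m=((sub[:,:,0]>=sub[:,:,2]+2)&(sub[:,:,0]-sub[:,:,2]<40)&(sub.sum(2)>400)).astype(np.uint8)
    cs,_=cv2.findContours(m,cv2.RETR_EXTERNAL,cv2.CHAIN_APPROX_NONE)
    c=max(cs,key=cv2.contourArea); h=cv2.convexHull(c); M=cv2.moments(h)
    return np.array([M["m10"]/M["m00"]+u0-R,M["m01"]/M["m00"]+v0-R]),cv2.contourArea(h)
def report(k):
    for n in("top","scene"):
        f=imaging.grab_frame(n); cv2.imwrite(f"pics/{n}_full{k}.png",f["pixels"][:,:,::-1])
        r=cv2.imread(f"pics/{n}0.png")[:,:,::-1]
        d0,a0=dial(r,n); d1,a1=dial(f["pixels"],n)
        p0=ray(f,*d0,258); p1=ray(f,*d1,258)
        print(n,d0.round(1),a0,d1.round(1),a1,"world",p0.round(1)[:2],p1.round(1)[:2],"shift",(p1-p0).round(1)[:2],"lean left",round(0.083-(p1-p0)[0]/258,4))
if __name__=="__main__": report(sys.argv[1])
E
python3 tilt.py 4
```

```text
top [224.4 171.7] 505.0 [224.7 166.8] 506.0 world [666.2 120.1] [676.2 119.7] shift [10.  -0.4] lean left 0.0441
scene [341.9 260.9] 252.0 [339.4 263.3] 262.0 world [666.6 123.5] [675.9 122.9] shift [ 9.3 -0.7] lean left 0.0469
```

Call:
jog_arm(
  series=[
    [[3,0,0.5],[0,0,0],0.4],
    [[6,-0.5,1],[0,0,0],0.4],
    [[9,-0.5,1],[0,0,0],0.4],
    [[12,-1,1],[0,0,0],0.4],
    [[14,-1,1],[0,0,0],0.4],
  ],
)

```text
time_s: 5.28
ee_pos: [482.3, 119.6, 200.0]
ee_rot: [-178.3, 0.9, 86.4]
force: [-3.1, 0.8, -2.1]
gripper_width: 36.2
```

Call:
jog_arm(
  series=[
    [[2,0,0],[0,0,0],0.4],
    [[4,0,0],[0,0,0],0.4],
    [[6,-0.5,0],[0,0,0],0.4],
    [[8,-0.5,0],[0,0,0],0.4],
    [[8,-0.5,0],[0,0,0],0.4],
  ],
)

```text
time_s: 5.7
ee_pos: [491.0, 119.1, 200.1]
ee_rot: [-178.4, 0.9, 86.4]
force: [-2.9, -0.4, -0.3]
gripper_width: 36.4
```

```bash
python3 look.py 5; python3 tilt.py 5
```

```text
5.7 [491.  119.1 200.1] [-178.4    0.9   86.4] 36.44884376980464 [-2.9 -0.4 -0.3]
top (np.int32(396), array([225.4, 159.2]))
top (np.int32(55), array([244.3, 142.5]))
top (np.int32(50), array([203.9, 178.5]))
top (np.int32(57), array([280.6, 182.1]))
top (np.int32(372), array([239. , 199.8]))
top (np.int32(397), array([252.5, 223.1]))
top (np.int32(57), array([239.9, 218.7]))
scene (np.int32(60), array([336.7, 263.8]))
scene (np.int32(551), array([365.5, 277.2]))
scene (np.int32(16), array([337. , 266.7]))
scene (np.int32(9), array([351.9, 272.3]))
scene (np.int32(82), array([321.2, 283.4]))
scene (np.int32(31), array([309.9, 282.7]))
scene (np.int32(10), array([341.7, 282.5]))
scene (np.int32(40), array([362. , 324.2]))
scene (np.int32(39), array([311.9, 326.7]))
scene (np.int32(23), array([378.3, 337.3]))
top [224.4 171.7] 505.0 [225.  162.6] 503.0 world [666.2 120.1] [685.  119.2] shift [18.8 -0.9] lean left 0.0101
scene [341.9 260.9] 252.0 [336.8 265.5] 272.0 world [666.6 123.5] [684.7 121.9] shift [18.1 -1.6] lean left 0.0128
```

Call:
jog_arm(
  series=[
    [[1,0,0],[0,0,0],0.4],
    [[2,0,0],[0,0,0],0.4],
    [[3,0,0],[0,0,0],0.4],
    [[4.5,0,0],[0,0,0],0.4],
    [[4.5,0,0],[0,0,0],0.4],
  ],
)

```text
time_s: 6.32
ee_pos: [495.2, 119.2, 200.3]
ee_rot: [-178.4, 0.9, 86.4]
force: [-4.7, -0.5, -1.4]
gripper_width: 36.4
```

```bash
python3 look.py 6; python3 tilt.py 6
```

```text
6.3167 [495.2 119.2 200.3] [-178.4    0.9   86.4] 36.39768722440956 [-4.7 -0.5 -1.4]
top (np.int32(390), array([225.4, 158.8]))
top (np.int32(56), array([244.5, 142.5]))
top (np.int32(51), array([204. , 178.4]))
top (np.int32(54), array([280.6, 182. ]))
top (np.int32(371), array([239. , 199.7]))
top (np.int32(394), array([253.2, 222.4]))
top (np.int32(59), array([239.8, 218.5]))
scene (np.int32(54), array([336. , 264.1]))
scene (np.int32(534), array([365., 278.]))
scene (np.int32(10), array([336.4, 265.4]))
scene (np.int32(9), array([321.2, 267.7]))
scene (np.int32(9), array([351.3, 273.1]))
scene (np.int32(82), array([320.8, 283.7]))
scene (np.int32(34), array([309.7, 282.9]))
scene (np.int32(10), array([341.2, 283. ]))
scene (np.int32(41), array([362. , 324.2]))
scene (np.int32(39), array([311.8, 327. ]))
scene (np.int32(22), array([378.4, 337.3]))
top [224.4 171.7] 505.0 [225.  161.9] 506.0 world [666.2 120.1] [686.4 119.2] shift [20.2 -0.9] lean left 0.0047
scene [341.9 260.9] 252.0 [336.5 266.1] 273.0 world [666.6 123.5] [686.4 122.2] shift [19.8 -1.3] lean left 0.0062
```

View pics/scene6.png

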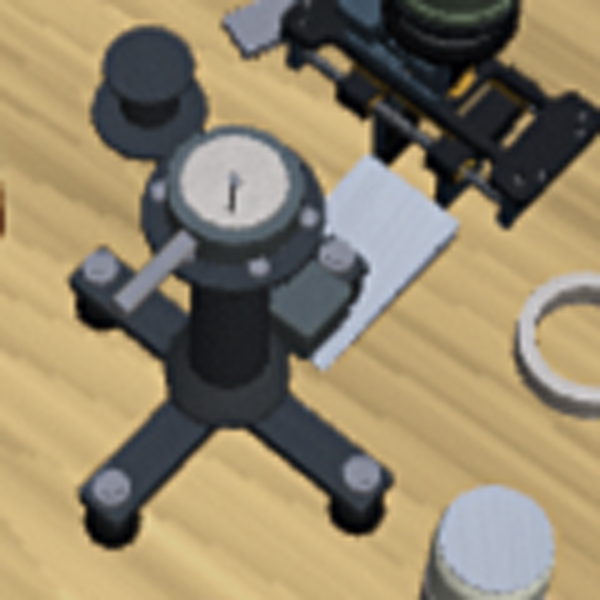

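View pics/top6.png

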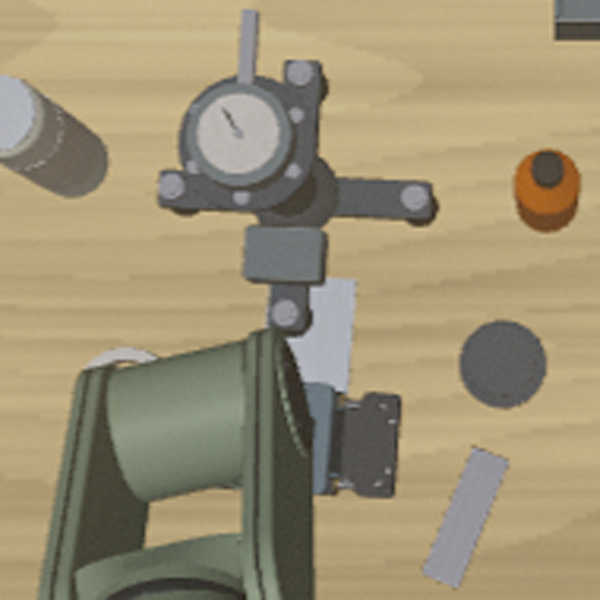

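```bash
python3 - <<'E'
from h import *
ft=imaging.grab_frame("top"); fs=imaging.grab_frame("scene")
def P(f): F,cx,cy,R,t=cam(f); return np.array([[F,0,cx],[0,F,cy],[0,0,1]])@np.c_[R,t]
def tri(a,b):
    X=cv2.triangulatePoints(P(ft),P(fs),np.array(a,float).reshape(2,1),np.array(b,float).reshape(2,1))[:,0]; return (X[:3]/X[3]).round(1)
print("start");
for k,a,b in [("far",(243.7,143.7),(313,324.5)),("L",(203.6,180.5),(362.9,322.9)),("R",(280.6,184),(310.6,281.6)),("short",(240.4,220.7),(358.1,280.8))]: print(k,tri(a,b))
print("now")
for k,a,b in [("far",(244.5,142.5),(311.8,327)),("L",(204,178.4),(362,324.2)),("R",(280.6,182),(309.7,282.9)),("short",(239.8,218.5),(357.4,281))]: print(k,tri(a,b))
# side-on: short screw by brightness in a crop
sub=fs["pixels"][270:292,345:372].astype(int).sum(2)
print(sub[:, :])
E
```

```text
start
far [776.4 116.5  66.5]
L [686.3 215.4  58.8]
R [677.1  25.7  59.8]
short [587.1 125.6  50.6]
now
far [781.4 116.1  58.7]
L [691.1 215.3  58.4]
R [681.9  26.1  59.5]
short [591.8 126.1  56.6]
[[575 463 319 300 287 154 177 175 163 236 516 582 579 581 570 567 570 567
  572 575 586 586 582 587 586 581 578]
 [507 337 301 300 258 213 293 238 173 228 499 588 581 571 567 568 569 573
  573 585 583 584 585 585 582 576 585]
 [350 296 302 288 198 293 432 413 279 232 503 582 579 564 563 564 562 577
  582 582 585 584 586 582 575 583 583]
 [293 299 292 207 175 357 460 452 340 239 492 585 573 564 565 563 570 579
  583 581 582 583 585 579 579 583 583]
 [299 295 241 148 158 332 451 430 260 219 473 579 568 569 567 570 574 581
  577 583 582 584 577 576 583 579 581]
 [294 243 168 132 139 209 262 251 186 259 574 580 573 567 571 566 580 580
  578 581 586 575 572 585 582 576 582]
 [184 162 140 132 169 186 186 180 185 319 568 498 565 573 572 581 575 577
  579 582 577 575 579 584 579 579 584]
 [145 141 143 167 188 186 189 183 177 232 326 290 460 545 574 582 579 579
  578 582 574 575 583 576 579 579 582
[... 884 characters left out ...]
 574 577 578 580 505]
 [119 153 160 274 289 285 284 284 282 281 282 286 281 256 208 104  93 328
  596 592 573 569 573 577 581 553 360]
 [188 271 271 289 286 282 277 286 278 285 284 285 287 291 269 126  82 345
  594 584 569 573 580 579 523 373 346]
 [277 294 286 277 282 278 284 283 290 285 280 281 286 297 286 128 126 447
  584 575 564 579 586 565 322 339 462]
 [288 286 283 281 278 281 281 288 284 283 277 283 285 286 223  93 237 569
  591 571 574 580 555 421 334 466 501]
 [289 288 281 283 283 277 279 282 280 282 277 286 282 231 128 167 425 589
  576 571 582 552 414 352 446 491 494]
 [296 285 283 284 281 279 281 281 282 285 286 276 233 144 184 447 570 580
  574 582 553 381 325 413 461 477 485]]
```

The screw heights (far 58.7, sides 58.4 and 59.5) say the stand is nearly level. The dial still suggests 0.002–0.005 rad of lean, so I'll nudge another 1.5 mm or so and re-check.

Call:
jog_arm(
  series=[
    [[0.5,0,0],[0,0,0],0.4],
    [[1,0,0],[0,0,0],0.4],
    [[1.5,0,0],[0,0,0],0.4],
    [[2,0,0],[0,0,0],0.4],
    [[2,0,0],[0,0,0],0.4],
  ],
)

```text
time_s: 7.03
ee_pos: [496.6, 119.2, 200.3]
ee_rot: [-178.3, 0.9, 86.4]
force: [-6.4, 0.3, 2.7]
gripper_width: 36.5
```

```bash
python3 look.py 7; python3 tilt.py 7
```

```text
7.0333 [496.6 119.2 200.3] [-178.3    0.9   86.4] 36.51081023805814 [-6.4  0.3  2.7]
top (np.int32(390), array([225.6, 158.6]))
top (np.int32(56), array([244.5, 142.5]))
top (np.int32(51), array([204. , 178.4]))
top (np.int32(56), array([280.8, 182. ]))
top (np.int32(371), array([239. , 199.7]))
top (np.int32(393), array([253.4, 222.2]))
top (np.int32(59), array([239.8, 218.5]))
scene (np.int32(52), array([335.2, 263.5]))
scene (np.int32(533), array([365. , 278.2]))
scene (np.int32(12), array([336.6, 265.2]))
scene (np.int32(9), array([321.2, 267.7]))
scene (np.int32(9), array([351.3, 273.1]))
scene (np.int32(83), array([320.6, 284. ]))
scene (np.int32(33), array([309.6, 282.9]))
scene (np.int32(10), array([341.2, 283. ]))
scene (np.int32(41), array([362. , 324.2]))
scene (np.int32(39), array([311.8, 327. ]))
scene (np.int32(22), array([378.4, 337.2]))
top [224.4 171.7] 505.0 [225.  161.6] 502.0 world [666.2 120.1] [687.  119.2] shift [20.8 -0.9] lean left 0.0023
scene [341.9 260.9] 252.0 [336.4 266.2] 265.5 world [666.6 123.5] [686.9 122.3] shift [20.3 -1.2] lean left 0.0043
```

All the measures now agree: the lean left is 0.002–0.004 rad, the far screw is down, and the foot-to-back distance is about 79–80 mm. I'll back straight off and re-check without contact.

Call:
jog_arm(
  series=[
    [[-3,0,0],[0,0,0],0.4],
    [[-8,0.5,0],[0,0,0],0.4],
    [[-16,1,0],[0,0,0],0.4],
    [[-26,2,0],[0,0,0],0.4],
    [[-40,2,0],[0,0,0],0.4],
  ],
)

```text
time_s: 7.65
ee_pos: [456.6, 121.4, 200.6]
ee_rot: [-178.5, 0.8, 86.4]
force: [-0.7, 0.0, -0.0]
gripper_width: 36.6
```

Call:
jog_arm(
  series=[
    [[-5,0,20],[0,0,0],0.4],
    [[-20,0,50],[0,0,0],0.4],
    [[-40,0,80],[0,0,0],0.4],
    [[-60,0,110],[0,0,0],0.4],
    [[-80,0,140],[0,0,0],0.4],
  ],
)

```text
time_s: 8.07
ee_pos: [375.0, 121.3, 341.8]
ee_rot: [-178.5, 0.8, 86.4]
force: [0.3, 0.6, 0.6]
gripper_width: 36.4
```

```bash
python3 look.py 8; python3 tilt.py 8; python3 - <<'E'
from h import *
f=imaging.grab_frame("top"); a=f["pixels"][120:310,150:340,::-1]
im=f["pixels"].astype(int)
for u in (249,251,253,255):
    c=im[210:270,u]; print(u,[(210+i) for i in np.where((c[:,2]>=c[:,0]-2)&(c.sum(1)>400))[0]][::100000], [(210+i) for i in np.where((c[:,2]>=c[:,0]-2)&(c.sum(1)>400))[0]][-1])
E
```

```text
8.0667 [375.  121.3 341.8] [-178.5    0.8   86.4] 36.40728201197732 [0.3 0.6 0.6]
top (np.int32(367), array([224.6, 158.5]))
top (np.int32(54), array([244.5, 142.4]))
top (np.int32(50), array([203.9, 178.4]))
top (np.int32(54), array([280.6, 182.1]))
top (np.int32(369), array([239. , 199.6]))
top (np.int32(482), array([250.4, 223.7]))
top (np.int32(59), array([239.8, 218.5]))
scene (np.int32(49), array([335.3, 263.5]))
scene (np.int32(529), array([364.9, 278.2]))
scene (np.int32(11), array([336.4, 265.5]))
scene (np.int32(9), array([321.2, 267.7]))
scene (np.int32(82), array([320.5, 284. ]))
scene (np.int32(32), array([309.6, 282.8]))
scene (np.int32(10), array([341.2, 283. ]))
scene (np.int32(39), array([361.9, 324.3]))
scene (np.int32(39), array([311.8, 327. ]))
scene (np.int32(22), array([378.4, 337.2]))
top [224.4 171.7] 505.0 [225.  161.6] 503.5 world [666.2 120.1] [687.  119.2] shift [20.9 -0.9] lean left 0.0021
scene [341.9 260.9] 252.0 [336.4 266.3] 266.5 world [666.6 123.5] [687.  122.3] shift [20.4 -1.2] lean left 0.0038
249 [np.int64(211)] 253
251 [np.int64(211)] 253
253 [np.int64(210)] 253
255 [np.int64(210)] 253
```

View pics/top8.png

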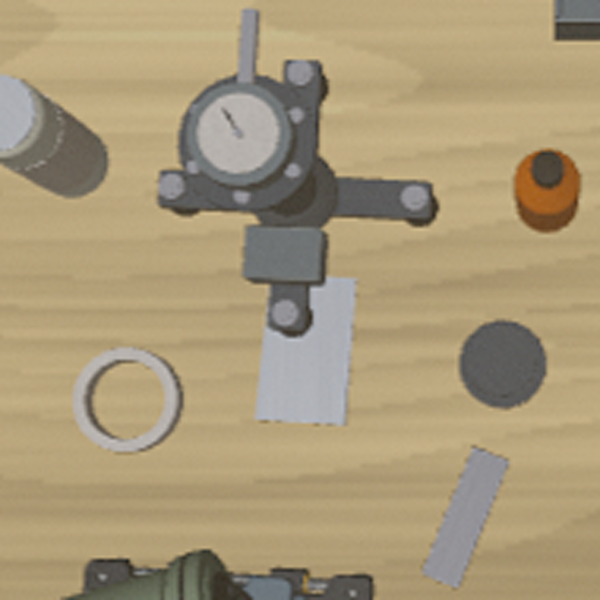

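View pics/scene8.png

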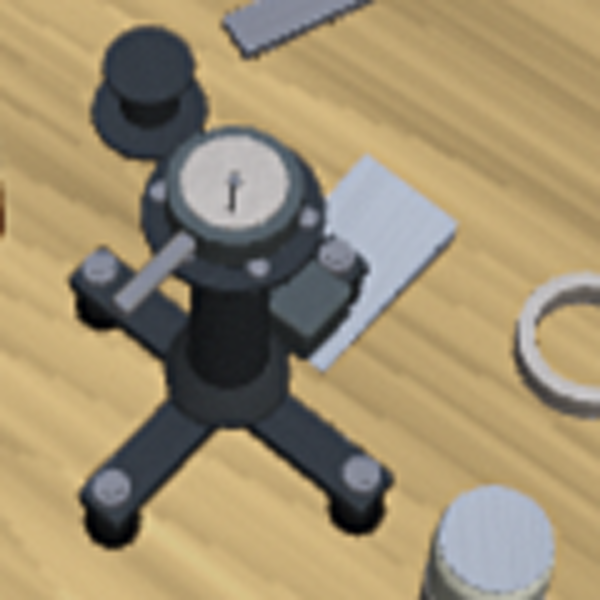

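With no contact the picture is the same. The wedge's back edge (row 253.5) puts it about 83 mm from the foot, and the tool has tilted 1.6°, which explains the 79 mm I got from the TCP. The dial also leaves 0.002–0.004 rad, so I'll push another 2 mm.

Call:
jog_arm(
  series=[
    [[30,0,-35],[0,0,0],0.4],
    [[55,0,-70],[0,0,0],0.4],
    [[75,0,-105],[0,0,0],0.4],
    [[85,0,-135],[0,0,0],0.4],
    [[90,0,-142],[0,0,0],0.4],
  ],
)

```text
time_s: 8.73
ee_pos: [466.2, 120.8, 192.2]
ee_rot: [-177.9, 1.0, 86.4]
force: [-0.7, -0.8, 0.2]
gripper_width: 36.1
```

Call:
jog_arm(
  series=[
    [[5,0,0],[0,0,0],0.4],
    [[11,-0.5,0],[0,0,0],0.4],
    [[17,-1,0],[0,0,0],0.4],
    [[22,-1,0],[0,0,0],0.4],
    [[25,-1,0],[0,0,0],0.4],
  ],
)

```text
time_s: 9.15
ee_pos: [492.0, 119.9, 192.8]
ee_rot: [-178.0, 1.0, 86.3]
force: [0.1, 1.1, 0.2]
gripper_width: 36.5
```

Call:
jog_arm(
  series=[
    [[0,0,6],[0,0,0],0.4],
    [[2,0,7],[0,0,0],0.4],
    [[4,0,7],[0,0,0],0.4],
    [[6,0,7],[0,0,0],0.4],
    [[7,0,7],[0,0,0],0.4],
  ],
)

```text
time_s: 9.57
ee_pos: [498.1, 119.8, 199.7]
ee_rot: [-177.8, 1.0, 86.3]
force: [-3.3, 0.7, 2.9]
gripper_width: 36.2
```

```bash
python3 look.py 9 | head -1; python3 tilt.py 9
```

```text
9.5667 [498.1 119.8 199.7] [-177.8    1.    86.3] 36.21257333566947 [-3.3  0.7  2.9]
top [224.4 171.7] 505.0 [225.  161.6] 505.5 world [666.2 120.1] [687.  119.4] shift [20.8 -0.8] lean left 0.0025
scene [341.9 260.9] 252.0 [336.5 266.2] 268.5 world [666.6 123.5] [686.6 122.4] shift [20.1 -1.2] lean left 0.0052
```

Contact is made (−3.3 N) but the wedge has not moved yet.

Call:
jog_arm(
  series=[
    [[0.5,0,0],[0,0,0],0.4],
    [[1,0,0],[0,0,0],0.4],
    [[1.5,0,0],[0,0,0],0.4],
    [[2.5,0,0],[0,0,0],0.4],
    [[2.5,0,0],[0,0,0],0.4],
  ],
)

```text
time_s: 10.18
ee_pos: [499.2, 119.8, 199.3]
ee_rot: [-177.6, 1.0, 86.3]
force: [-7.2, 1.7, 6.1]
gripper_width: 36.2
```

```bash
python3 look.py 10 | head -1; python3 tilt.py 10
```

```text
10.1833 [499.2 119.8 199.3] [-177.6    1.    86.3] 36.18180090937157 [-7.2  1.7  6.1]
top [224.4 171.7] 505.0 [225.  161.6] 505.5 world [666.2 120.1] [686.9 119.3] shift [20.7 -0.8] lean left 0.0026
scene [341.9 260.9] 252.0 [336.4 266.2] 266.0 world [666.6 123.5] [686.8 122.3] shift [20.2 -1.2] lean left 0.0046
```

Call:
jog_arm(
  series=[
    [[1,0,0.5],[0,0,0],0.4],
    [[2,0,0.5],[0,0,0],0.4],
    [[3,0,0.5],[0,0,0],0.4],
    [[3.5,0,0.5],[0,0,0],0.4],
    [[3.5,0,0.5],[0,0,0],0.4],
  ],
)

```text
time_s: 10.8
ee_pos: [500.9, 119.7, 199.3]
ee_rot: [-177.2, 1.1, 86.3]
force: [-7.8, 0.8, 5.3]
gripper_width: 36.6
```

```bash
python3 look.py 11 | head -1; python3 tilt.py 11
```

```text
10.8 [500.9 119.7 199.3] [-177.2    1.1   86.3] 36.59314588420957 [-7.8  0.8  5.3]
top [224.4 171.7] 505.0 [225.  161.6] 503.0 world [666.2 120.1] [687.1 119.3] shift [20.9 -0.9] lean left 0.0021
scene [341.9 260.9] 252.0 [336.4 266.3] 265.5 world [666.6 123.5] [686.9 122.4] shift [20.3 -1.1] lean left 0.0042
```

```bash
python3 - <<'E'
import cv2,numpy as np
for k in (6,7,8,9,10,11):
    g=cv2.imread(f"pics/top_full{k}.png").astype(float)
    # subpixel edge: thin end, integrate blueness between rows 200..216 over cols 253..259
    b=(g[200:216,254:260,0]-g[200:216,254:260,2]).mean(1)
    lo,hi=b[:3].mean(),b[-3:].mean(); fr=(b-lo)/(hi-lo); print(k,"edge row",round(216-fr.sum(),2))
E
```

```text
6 edge row 208.12
7 edge row 207.73
8 edge row 207.7
9 edge row 207.74
10 edge row 207.63
11 edge row 207.43
```

Call:
jog_arm(
  series=[
    [[1,0,0.5],[0,0,0],0.4],
    [[2,0,0.5],[0,0,0],0.4],
    [[3,0,0.5],[0,0,0],0.4],
    [[3.5,0,0.5],[0,0,0],0.4],
    [[3.5,0,0.5],[0,0,0],0.4],
  ],
)

```text
time_s: 11.42
ee_pos: [502.5, 119.7, 199.4]
ee_rot: [-176.8, 1.2, 86.3]
force: [-10.0, 1.9, 5.7]
gripper_width: 36.2
```

```bash
python3 look.py 12 ; python3 tilt.py 12; python3 - <<'E'
import cv2,numpy as np
for k in (8,12):
    g=cv2.imread(f"pics/top_full{k}.png").astype(float)
    b=(g[200:216,254:260,0]-g[200:216,254:260,2]).mean(1)
    lo,hi=b[:3].mean(),b[-3:].mean(); fr=(b-lo)/(hi-lo); print(k,"edge row",round(216-fr.sum(),2))
E
```

```text
11.4167 [502.5 119.7 199.4] [-176.8    1.2   86.3] 36.18747278716445 [-10.    1.9   5.7]
top (np.int32(396), array([225.6, 158.5]))
top (np.int32(56), array([244.4, 142.5]))
top (np.int32(50), array([203.9, 178.4]))
top (np.int32(56), array([280.6, 181.8]))
top (np.int32(371), array([239.2, 199.6]))
top (np.int32(385), array([253.7, 221.8]))
top (np.int32(41), array([240.8, 218. ]))
scene (np.int32(34), array([341.9, 262.8]))
scene (np.int32(26), array([328.1, 267. ]))
scene (np.int32(523), array([364.8, 278.3]))
scene (np.int32(9), array([351., 273.]))
scene (np.int32(83), array([320.6, 284. ]))
scene (np.int32(33), array([309.6, 282.9]))
scene (np.int32(9), array([341.3, 283.1]))
scene (np.int32(40), array([361.9, 324.2]))
scene (np.int32(39), array([311.8, 327. ]))
scene (np.int32(21), array([378.4, 337.2]))
top [224.4 171.7] 505.0 [225.  161.6] 504.5 world [666.2 120.1] [687.1 119.3] shift [20.9 -0.9] lean left 0.0021
scene [341.9 260.9] 252.0 [336.4 266.3] 268.0 world [666.6 123.5] [687.  122.4] shift [20.5 -1.1] lean left 0.0037
8 edge row 207.7
12 edge row 207.22
```

The wedge has moved about 1.2 mm since the release check. The dial has stopped moving and the force is up to 10 N, so the far foot is down and the stand is level. I'll withdraw now.

Call:
jog_arm(
  series=[
    [[-3,0,0],[0,0,0],0.4],
    [[-8,0.5,0],[0,0,0],0.4],
    [[-16,1,1],[0,0,0],0.4],
    [[-26,2,2],[0,0,0],0.4],
    [[-40,2,3],[0,0,0],0.4],
  ],
)

```text
time_s: 12.03
ee_pos: [462.6, 121.8, 202.7]
ee_rot: [-177.0, 1.1, 86.3]
force: [0.3, -0.3, 0.1]
gripper_width: 36.4
```

Call:
jog_arm(
  series=[
    [[-5,0,20],[0,0,0],0.4],
    [[-20,0,50],[0,0,0],0.4],
    [[-40,0,80],[0,0,0],0.4],
    [[-60,0,110],[0,0,0],0.4],
    [[-80,0,140],[0,0,0],0.4],
  ],
)

```text
time_s: 12.45
ee_pos: [381.1, 121.7, 343.9]
ee_rot: [-177.0, 1.1, 86.3]
force: [0.1, -0.1, 0.8]
gripper_width: 36.4
```

Call:
jog_arm(
  series=[
    [[0,0,0],[0,0,0],0.4],
    [[0,0,0],[0,0,0],0.4],
    [[0,0,0],[0,0,0],0.4],
    [[0,0,0],[0,0,0],0.4],
    [[0,0,0],[0,0,0],0.4],
  ],
)

```text
time_s: 12.87
ee_pos: [381.4, 121.7, 342.7]
ee_rot: [-176.9, 1.2, 86.3]
force: [0.1, 0.1, 0.2]
gripper_width: 36.5
```

```bash
python3 look.py 13 ; python3 tilt.py 13; python3 - <<'E'
from h import *
for k in (8,13):
    g=cv2.imread(f"pics/top_full{k}.png").astype(float)
    b=(g[200:216,254:260,0]-g[200:216,254:260,2]).mean(1)
    lo,hi=b[:3].mean(),b[-3:].mean(); fr=(b-lo)/(hi-lo); print(k,"edge row",round(216-fr.sum(),2))
    b=(g[245:262,236:256,0]-g[245:262,236:256,2]).mean(1)
    lo,hi=b[:3].mean(),b[-3:].mean(); fr=(b-hi)/(lo-hi); r=245+fr.sum()-.5
    print("back row",r.round(2),ray(imaging.grab_frame("top"),246,r,20).round(1))
E
```

```text
12.8667 [381.4 121.7 342.7] [-176.9    1.2   86.3] 36.540907040530044 [0.1 0.1 0.2]
top (np.int32(368), array([224.7, 158.5]))
top (np.int32(54), array([244.6, 142.5]))
top (np.int32(50), array([203.9, 178.4]))
top (np.int32(55), array([280.7, 181.9]))
top (np.int32(366), array([239. , 199.5]))
top (np.int32(484), array([250.5, 223.5]))
top (np.int32(58), array([239.9, 218.5]))
scene (np.int32(53), array([335.3, 265. ]))
scene (np.int32(517), array([364.8, 278.3]))
scene (np.int32(15), array([336.7, 267.1]))
scene (np.int32(9), array([351., 273.]))
scene (np.int32(82), array([320.5, 284. ]))
scene (np.int32(32), array([309.6, 282.8]))
scene (np.int32(9), array([341.3, 283.1]))
scene (np.int32(40), array([361.9, 324.2]))
scene (np.int32(39), array([311.8, 327. ]))
scene (np.int32(23), array([378.3, 337.3]))
top [224.4 171.7] 505.0 [225.  161.5] 502.5 world [666.2 120.1] [687.1 119.2] shift [20.9 -0.9] lean left 0.0019
scene [341.9 260.9] 252.0 [336.4 266.3] 267.0 world [666.6 123.5] [687.1 122.3] shift [20.5 -1.2] lean left 0.0036
8 edge row 207.7
back row 253.43 [508.6 114.5  20. ]
13 edge row 207.22
back row 252.98 [509.7 114.5  20. ]
```

View pics/scene_full13.png

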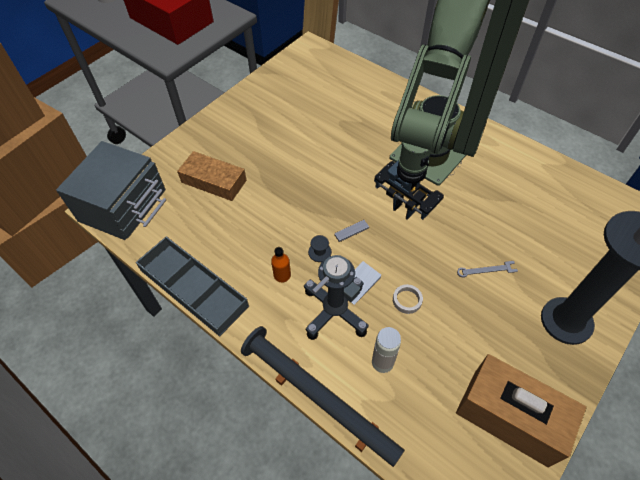

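The hand is clear (about 0 N), the stand is upright, and the bystanders are where they were: flat bar (352,231), tape (407,298), flange (319,247), bottle (281,266), can (386,349). I'm handing the job in.

```bash
python3 -c "
from workcell import env
print(env.job_done())"
```

```text
the job is handed in; nothing more can be done
None
```

I pushed the wedge about 86 mm, thin end first, under the short foot and left it there. I then backed the hand away and handed the job in at about 13 s. No verdict was reported.

- **Level:** In the final pictures the dial had shifted 20.5–20.9 mm of the roughly 21.4 mm expected for full levelling. That leaves 0.002–0.004 rad of lean, which is about the measuring error.
- **Far foot:** Just before the last ~2.6 mm of pushing, its screw had come down 7.8 mm of 8 and stood at the same height as the side screws. Its pixels have not moved since. On the last nudge the dial also stopped moving while the push force rose to 10 N, which fits the stand being down on all four feet. I did not test for rocking by touching it.
- **Wedge position:** The pictures put the back face about 82 mm from the short foot, against a nominal 80 mm, with about ±2 mm of calibration error.
- **A check that disagreed:** During the push, the tool position had suggested 79 mm. The tool had tilted slightly under load, so I trusted the pictures and nudged the wedge about 1 mm further.
- **Other things:** The stand's feet showed no sliding beyond what levelling causes. Nothing else on the bench looked moved.

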